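Prop the drying cupboard's door open with its stay bar

ROBOT

A 6-joint arm with a two-finger parallel gripper is mounted at the origin on a cart in front of the work surface, level with it; the furniture and walls round the work are solid. World frame = base frame: x ahead of the robot, y to its left, z up, the work surface at z = 0. Lengths are in mm, angles in rad, forces in N, time in s.
With the tool pointing down it reaches from about 275 to 750 mm from the base axis. Payload 10.2 kg.
Tool frame: the origin (TCP) lies between the finger pads; the fingertips stand 11 mm ahead of it and the grasp point (between the pads) lies 8 mm behind it; z points along the fingers, y is the line along which they close (so a half turn about z gives the same grasp; the last joint's range is limited). The gripper opens to 85 mm and grips with 20 to 120 N. Pads are 22 mm wide; open, the fingers measure 114 mm over their backs; the gripper's body (76 mm by 85 mm) begins 54 mm behind the grasp point. The pads swing forward as they close: fully open they stand 13 mm farther back than shut.
Start: joints at [-0.223, 0.313, 1.498, -0, 1.331, -0.223], TCP at [525.006, -0.014, 242.294] pointing down, gripper open.
Joint ranges: [-2.94, 2.94], [-0.97, 2.17], [0.19, 2.56], [-1.23, 4.37], [0.02, 3.11], [-2.88, 2.88]. Speed limits (rad/s): [2.39, 2.39, 3.01, 3.14, 3.14, 3.14].

INTERFACE

Orientations are given as a unit quaternion [w, x, y, z].
In Python, from rig import sense, eyes, finish_job gives the robot as it stands.
- The arm moves only by the shell command python3 -m jog 'ROWS' [FORCE]. ROWS is JSON, a list of rows, each a list of 7 numbers: the shift along the tool's x, y, z in m, then the turn, a rotation vector about the tool's x, y, z in rad, then the finger opening in m, from 0 to 0.0854. In form: [[dx, dy, dz, rx, ry, rz, gripper], ...]. A call has 1 to 5 rows; each row shifts and turns the commanded pose from where the row before left it, along the tool's axes as they then stand; what a row does not reach is not made up. A row lasts 1/10 s, in which the tool goes at most 50 mm and 8.59 degrees, less where a joint would pass 70% of its speed; a pose out of reach is approached as far as the arm can. A call is refused whole if a number of a shift passes 0.05 or a number of a turn 0.15, either way. A call with a gripper value outside its range is refused whole. The fingers move at their own pace and stop on an object; FORCE is the grip in N (left out, the last holds). Time passes only in rows, so rows that do not move let the fingers close. It gives the time, the measured TCP pose, the force, the opening and the grip force at its end, in the units of the state.
- sense(): the state, without advancing time (a new reading comes with each control period).
- eyes.capture(name): name is "scene" or "side" or "wrist"; returns the picture (400x640x3 uint8, red, green, blue); there is no depth.
- eyes.calibration(name): a dict with "fx", "fy", "cx", "cy" (pixels), "dist" ([k1, k2, p1, p2, k3] as OpenCV has them; the pictures are not rectified), "cam_to_world" (4x4, takes a point from camera to world coordinates); the wrist camera has in their place "mount" (4x4, takes a point from camera to tool coordinates, whose origin is the TCP and whose axes are the flange's). Camera axes: x right, y down, z forward; pixel columns grow to the right and rows downward; lengths in mm; the calibration is good to about 2 mm. A picture is of the moment at which its call begins: read the wrist's pose just before it. calibration takes no time and is no camera call.
- finish_job(): hands the job in; it is judged then, once.
The state is a dict: "time_s": time; "joints": joint angles; "dq": joint speeds; "tau": joint torques, N m; "eef_pos": TCP position; "ee_rot": TCP orientation; "force": force on the tool from outside, world axes, zero at the start; "wrist_torque": the same for the moment, N m; "grip_width": opening from 0.0 (shut) to 1.0 (fully open); "grip_force": force on a finger pad.
Only numpy, scipy, OpenCV 4.12 (cv2) and the standard library are available. Lean on these libraries where they do the work, as an engineer would, in place of code of your own. Each camera call takes 0.05 s, during which the arm holds its last target. There are 200 camera calls.

TASK

Prop the drying cupboard's door open so that it can air: take the longer stay bar (the one with three holes) out of the rack, lay it flat with its large eye over the thick pin on the door and its middle hole over the peg on the cupboard's top, right down on both collars, so that it holds the door at that width. Leave the short bar in the rack and do not shove or knock over the other things.

Things in the scene. Friction and masses are not known exactly. Their poses are not given: they have to be found in the camera images.
- stay_mid (a point): The longer of two flat steel bars, 178 x 36 x 10 mm, 0.12 kg; point mid-width, mid-thickness, near its centre of mass, 88 mm from the eye end. Own x runs from the eye end to the end with three holes, y through the thickness (axis of the holes), z across the width. Both faces are alike, either may be up. At the start it stands on its long edge in a slot of the rack, top edge 44 mm above the table.
- stay_eye (a point): centre (mid-thickness) of the stay bar's single large eye, a 21 mm round hole in the rounded end, at own x = -70 mm from stay_mid. Same axes as stay_mid.
- stay_hole (a point): centre (mid-thickness) of the middle one of the row of three 15 mm holes, at own x = +50 mm from stay_mid, thus 120 mm from the eye; its neighbours lie 25 mm either side. Same axes as stay_mid.
- short_mid (a point): middle of the spare bar, not to be used: same section, but 138 mm long with an eye and only two holes; it stands in the other slot of the rack and stays there. Axes as stay_mid.
- bar_rack: Fixed wooden rack, 150 x 150 mm, floor board 8 mm thick; origin under its centre, on the table. The two bars stand on edge along its own x, at own y = +35 and -35 mm, in either order. Slotted ends (16 thick, 30 mm high, own x = +-56 mm) hold them in slots 14 mm wide, 22 mm deep; between these ends the bars are free for the fingers.
- cupboard: fixed grey steel drying cupboard, 120 deep (own x), 200 wide (own y), 100 high, front towards own -x. Origin under its centre, on the table. (An open ring binder, up to 40 mm high, lies on the table between it and the robot; it reaches no farther than 0.48 m ahead of the robot.)
- peg_seat (a point): top of the collar (26 mm across, 12 mm above the cupboard's top, 112 mm above the table) of the fixed peg on the cupboard's top, at own (-38, -30) mm of the cupboard. From this seat the peg, 10 mm thick with a tapered nose, rises 14 mm. Axes of the cupboard.
- pin_seat (a point): Top of the collar (26 mm across, 112 mm above the table) of the upright pin on the top edge of the door, 158 mm from the hinge. From here the pin, 16 mm thick with a tapered nose, rises 30 mm; it fits the 21 mm eye but not the 15 mm holes. A bar lying on both seats is level, its middle 5 mm above them.
- door_hinge (a point): point on the vertical hinge axis of the door, at own (-68, +98) mm of the cupboard and at seat height. Axes of the cupboard.
- cupboard_door (a joint): Door angle, 0 shut, growing to 1.1 as the free end swings out to the cupboard's -x; the pin is at hinge + 158 mm x (-sin q, -cos q) in the cupboard's x, y. It turns easily (0.2 N at the pin) and stays where left. Middle hole on the peg: about 0.61; neighbouring holes: 0.42, 0.82. Door 14 thick, 197 mm wide, top 98 mm above the table; knob 35 mm out near the free edge, 68 mm up.
- specimen_jar_foot (a point): bystander to leave standing: glass jar with black screw cap, 48 mm across, 74 high; this point is the centre of its underside
- dropper_bottle_foot (a point): bystander to leave standing: amber dropper bottle, 33 mm across, 102 high; this point is the centre of its underside
- brass_weight_foot (a point): bystander to leave standing: brass scale weight with knob, 30 mm across, 42 high; this point is the centre of its underside
- stapler_foot (a point): bystander to leave standing: grey desk stapler, 34 x 135 mm, 42 high, its length along its own y; this point is the centre of its underside
- film_pot_foot (a point): bystander to leave standing: film pot with grey lid, 34 mm across, 51 high, standing on top of the cupboard; this point is the centre of its underside
- torch_cell_foot (a point): bystander to leave standing: dry cell standing on end, 33 mm across, 63 high; this point is the centre of its underside
- film_cartridge_foot (a point): bystander to leave standing: film cartridge standing on end, 25 x 37 mm, 51 high; this point is the centre of its underside

How it is judged (in metres and radians):
At the end, for the whole second after the job is handed in: The long bar lies flat with its eye on the door pin and its middle hole on the cupboard's peg, each centred within 5.5 mm and seated on its collar within 3 mm, the door at rest at 0.54 to 0.68 rad, the short bar within 20 mm of its place in the rack (horizontal distance between stay_eye and pin_seat below 0.0055 m and z of stay_eye in the frame of pin_seat between 0.002 and 0.008 m and horizontal distance between stay_hole and peg_seat below 0.0055 m and z of stay_hole in the frame of peg_seat between 0.002 and 0.008 m and value of joint cupboard_door between 0.54 and 0.68 rad and velocity of joint cupboard_door between -0.05 and 0.05 rad/s and distance of short_mid from where it was at the start of the episode below 0.02 m); the robot touches nothing.
It fails at once if a bystander (jar, dropper bottle, weight, stapler, film pot, dry cell, film cartridge) is shoved more than 30 mm or tipped by more than 0.5 rad (distance of any of specimen_jar_foot, dropper_bottle_foot, brass_weight_foot, stapler_foot, film_pot_foot, torch_cell_foot, film_cartridge_foot from where it was at the start of the episode above 0.03 m or angle between any of specimen_jar_foot, dropper_bottle_foot, brass_weight_foot, stapler_foot, film_pot_foot, torch_cell_foot, film_cartridge_foot's own z axis and vertical above 0.5 rad).
It fails at once if the spare bar is taken out of its slot (moved more than 40 mm) (distance of short_mid from where it was at the start of the episode above 0.04 m).
It also fails if it takes over 54 s, if anything falls off the work surface, if the arm or the gripper's body presses on something with over 40 N, if the wrist force passes 120 N, or if a joint passes its speed limit or range.

## Working session

There is one attempt and no reset: what is moved stays moved. The work goes in short steps, Python scripts to look and compute and a shell command to move; the robot and the scene stay as the last step left them, time stands still between calls to the robot, and variables do not carry over. Pictures are saved under pics/ and viewed, at most 10 in all, crops included, and the job is handed in when it is done.

```bash
mkdir -p pics; ls
cat > h.py <<'E'
import numpy as np, cv2
from rig import sense, eyes, finish_job
from scipy.spatial.transform import Rotation as R
def snap(n,f):
    s=sense(); im=eyes.capture(n); cv2.imwrite(f'pics/{f}.png',im[:,:,::-1]); return s,im
def T_tool(s):
    q=s['ee_rot']; T=np.eye(4); T[:3,:3]=R.from_quat([q[1],q[2],q[3],q[0]]).as_matrix(); p=np.array(s['eef_pos'],float)
    T[:3,3]=p; return T
def cam(n,s=None):
    c=eyes.calibration(n); K=np.array([[c['fx'],0,c['cx']],[0,c['fy'],c['cy']],[0,0,1]]);
    M=np.array(c['cam_to_world']) if 'cam_to_world' in c else T_tool(s)@np.array(c['mount'])
    return K,np.array(c['dist'],float),M
def px2w(n,uv,z,s=None):
    K,d,M=cam(n,s); p=cv2.undistortPoints(np.array(uv,float).reshape(-1,1,2),K,d).reshape(-1,2)
    r=np.c_[p,np.ones(len(p))]@M[:3,:3].T; o=M[:3,3]
    return o+r*((np.broadcast_to(z,len(p))-o[2])/r[:,2])[:,None]
def w2px(n,P,s=None):
    K,d,M=cam(n,s); Mi=np.linalg.inv(M)
    return cv2.projectPoints(np.array(P,float).reshape(-1,1,3),cv2.Rodrigues(Mi[:3,:3])[0],Mi[:3,3],K,d)[0].reshape(-1,2)
E
python3 - <<'E'
from h import *
for n in ('scene','side','wrist'):
    s,im=snap(n,n+'0')
    K,d,M=cam(n,s); print(n,K[0,0],M[:3,3].round(),M[:3,2].round(2))
print(s)
E
```

```text
pics
scene 507.75945993475204 [-485. -596.  580.] [ 0.84  0.39 -0.38]
side 463.33604937792506 [ -65.  -67. 1155.] [ 0.53 -0.02 -0.85]
wrist 355.6870791495915 [526.  83. 373.] [-0.   -0.32 -0.95]
{'time_s': 0.1, 'joints': array([-2.23411954e-01,  3.13427206e-01,  1.49830708e+00, -2.71769021e-06,
        1.33100905e+00, -2.23410799e-01]), 'dq': array([-0.00120362,  0.00038545, -0.00234567, -0.00051779, -0.00054333,
       -0.00037051]), 'tau': array([ 2.30574413e-03, -4.12899542e+01, -2.60142785e+01, -1.81123951e-04,
        3.02137116e-03,  1.15447833e-05]), 'eef_pos': array([5.24801513e+02, 2.59939493e-02, 2.41795669e+02]), 'ee_rot': array([-4.86147433e-04,  7.07106844e-01,  7.07106485e-01, -3.07696768e-04]), 'force': array([ 0.89427258, -0.56366819,  0.5135413 ]), 'wrist_torque': array([ 0.01263831, -0.01662556,  0.02043201]), 'grip_force': 0.0, 'grip_width': 0.9998646343089546}
```

View pics/scene0.png

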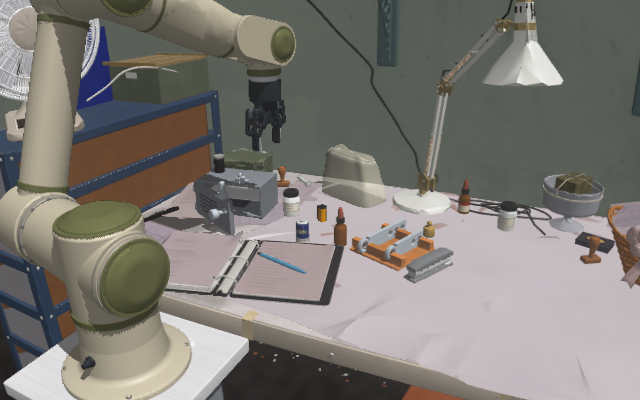

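View pics/side0.png

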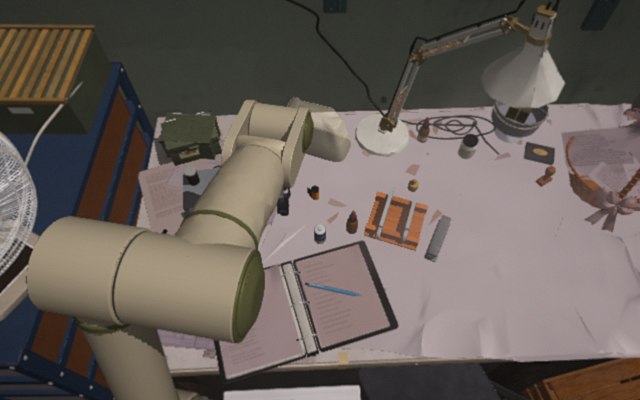

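View pics/wrist0.png

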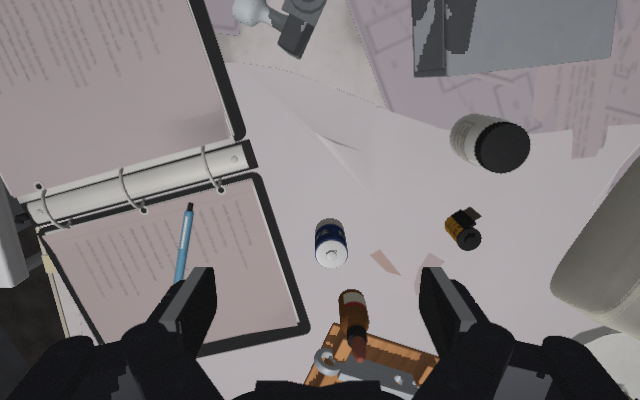

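Scene: the rack is at side pixels (365–428, 188–248), with the dropper bottle at (352,222) to its left, the weight at (413,185) and the stapler at (438,238). The cupboard is hidden by the arm in the side view; in the wrist view it is at top right, with the door knob end near (300,30).

```bash
python3 - <<'E'
from h import *
print(px2w('side',[(378,190),(427,207),(365,235),(415,248),(396,219)],20).round())
print('bottle,weight,stapler',px2w('side',[(353,232),(413,189),(432,258),(445,220)],0).round())
s=sense()
print('wrist: cell,film,jar,bottle',px2w('wrist',[(331,225),(455,215),(460,130),(352,295)],0,s).round())
print('cup top front left/right edges?',px2w('wrist',[(415,75),(612,60),(415,0)],100,s).round())
print(px2w('scene',[(388,248),(425,222),(200,222),(238,222),(275,210)],[10,30,0,0,0]).round())
E
python3 - <<'E'
import cv2
im=cv2.imread('pics/scene0.png')[140:290,170:470]
cv2.imwrite('pics/c.png',cv2.resize(im,None,fx=2.6,fy=2.6,interpolation=cv2.INTER_CUBIC))
E
```

```text
[[ 683. -258.   20.]
 [ 618. -393.   20.]
 [ 535. -207.   20.]
 [ 490. -339.   20.]
 [ 583. -299.   20.]]
bottle,weight,stapler [[ 557. -176.    0.]
 [ 695. -367.    0.]
 [ 467. -386.    0.]
 [ 585. -443.    0.]]
wrist: cell,film,jar,bottle [[ 540.  -73.    0.]
 [ 680.  -61.    0.]
 [ 674.   34.    0.]
 [ 567. -165.    0.]]
cup top front left/right edges? [[596.  87. 100.]
 [739.  98. 100.]
 [592. 135. 100.]]
[[ 575. -295.   10.]
 [ 716. -351.   30.]
 [ 539.  235.    0.]
 [ 581.  137.    0.]
 [ 695.   83.    0.]]
```

View pics/c.png

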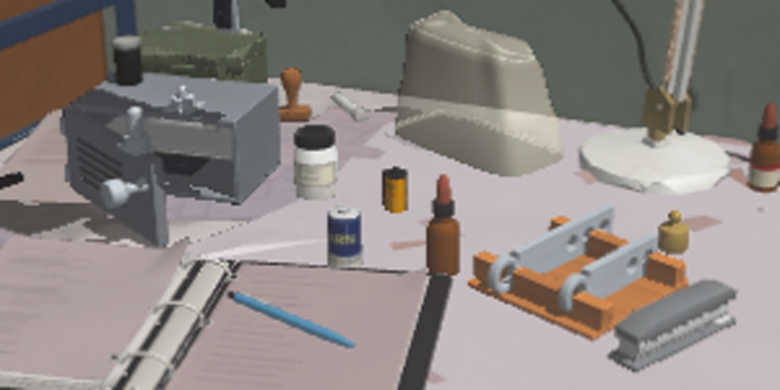

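The longer bar is the left one in the rack (crop 490–615, 210–290). Its eye faces the robot, and the rack is yawed by about -0.36. I'll move the wrist camera above it.

```bash
python3 -m jog '[[-0.048,0.012,0,0,0,0,0.0854],[-0.048,0.012,0,0,0,0,0.0854],[-0.048,0.012,0,0,0,0,0.0854],[-0.048,0.012,0,0,0,0,0.0854],[-0.048,0.012,0,0,0,0,0.0854]]'
python3 -m jog '[[-0.026,0.007,0,0,0,-0.15,0.0854],[0,0,0,0,0,-0.15,0.0854],[0,0,0,0,0,-0.15,0.0854],[0,0,0,0,0,-0.15,0.0854],[0,0,0,0,0,-0.15,0.0854]]'
python3 -m jog '[[0,0,0,0,0,-0.15,0.0854],[0,0,0,0,0,-0.15,0.0854],[0,0,0,0,0,-0.15,0.0854],[0,0,0,0,0,0,0.0854],[0,0,0,0,0,0,0.0854]]'
python3 - <<'E'
from h import *
s,im=snap('wrist','w1'); snap('side','s1'); print(s['eef_pos'],s['joints'].round(3),T_tool(s).round(3))
a=cv2.imread('pics/s1.png')[100:300,120:420]
cv2.imwrite('pics/s1c.png',cv2.resize(a,None,fx=2.6,fy=2.6,interpolation=cv2.INTER_CUBIC))
E
```

```text
time_s: 0.65
eef_pos: [585.1, -242.0, 242.0]
ee_rot: [-0.0, 0.707, 0.707, -0.0]
force: [0.1, 0.7, -0.2]
grip_width: 0.999
grip_force: 0.0
time_s: 1.15
eef_pos: [591.9, -266.1, 241.8]
ee_rot: [-0.0, 0.396, 0.918, 0.0]
force: [-0.6, 0.1, -0.2]
grip_width: 0.999
grip_force: 0.0
time_s: 1.65
eef_pos: [592.0, -266.0, 242.0]
ee_rot: [-0.0, 0.186, 0.982, 0.0]
force: [0.3, -0.6, -0.3]
grip_width: 0.999
grip_force: 0.0
[ 591.95506899 -265.9774123   242.03553493] [-0.602  0.597  1.072 -0.     1.473 -1.798] [[-9.31000e-01  3.66000e-01 -0.00000e+00  5.91955e+02]
 [ 3.66000e-01  9.31000e-01  0.00000e+00 -2.65977e+02]
 [ 0.00000e+00  0.00000e+00 -1.00000e+00  2.42036e+02]
 [ 0.00000e+00  0.00000e+00  0.00000e+00  1.00000e+00]]
```

View pics/w1.png

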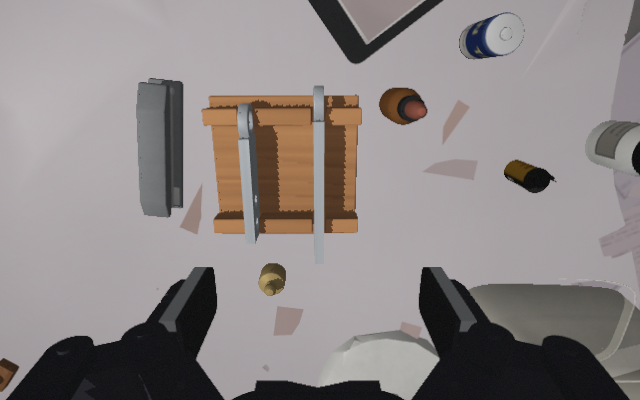

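View pics/s1c.png

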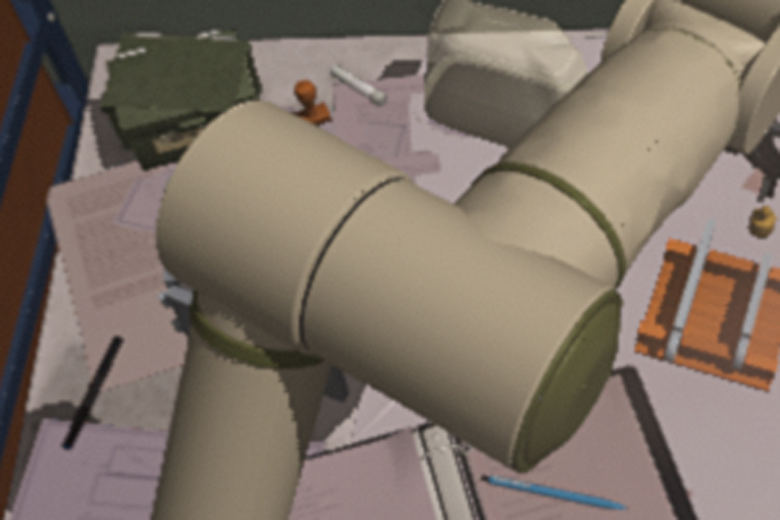

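Wrist view: the long bar's top edge runs from (319,86), the eye end, to (319,262), parallel to the image columns. The dropper bottle is at (403,105), the weight at (272,280), and the cupboard is hidden again in the side view.

Run:
```python
from h import *
s=sense()
p=px2w('wrist',[(319,87),(319,262),(319,175),(243,104),(251,242),(319,120),(319,225)],44,s); print(p.round(1),np.linalg.norm(p[0]-p[1]))
q=px2w('wrist',[(404,118),(272,292)],0,s);print('bottle,weight',q.round())
c=p[0]+(p[1]-p[0])*88/178
T=T_tool(s);L=np.linalg.inv(T)
for n,P in(('mid',c),('eyeend',p[0]),('end',p[1]),('bottle',q[0]),('wt',q[1])):print(n,(L@np.r_[P,1])[:3].round(1))
K,d,M=cam('wrist',s);print(np.array(eyes.calibration('wrist')['mount']).round(3))
```

```text
[[ 522.6 -235.6   44. ]
 [ 684.  -298.8   44. ]
 [ 597.4 -264.9   44. ]
 [ 511.2 -304.4   44. ]
 [ 637.5 -354.9   44. ]
 [ 549.4 -246.1   44. ]
 [ 645.4 -283.7   44. ]] 173.29637232953144
bottle,weight [[ 584. -165.    0.]
 [ 723. -375.    0.]]
mid [-10.1   3.  198.2]
eyeend [ 75.6   2.9 198.2]
end [-97.7   3.  198.1]
bottle [ 44.4  90.7 242.2]
wt [-162.3  -53.7  242.1]
[[-1.00000e-03 -9.49000e-01 -3.16000e-01  8.09920e+01]
 [ 1.00000e+00 -1.00000e-03  0.00000e+00  1.39700e+00]
 [-1.00000e-03 -3.16000e-01  9.49000e-01 -1.30964e+02]
 [ 0.00000e+00  0.00000e+00  0.00000e+00  1.00000e+00]]
```

```bash
python3 -m jog '[[0.005,0.003,0.04,0,0,0,0.05],[0,0,0.045,0,0,0,0.05],[0,0,0.045,0,0,0,0.05],[0,0,0.044,0,0,0,0.05],[0,0,0.044,0,0,0,0.05]]'
python3 -m jog '[[0,0,0,0,0,0,0.05],[0,0,0,0,0,0,0.0],[0,0,0,0,0,0,0.0],[0,0,0,0,0,0,0.0],[0,0,0,0,0,0,0.0]]' 60
```

```text
time_s: 2.25
eef_pos: [588.3, -261.3, 22.7]
ee_rot: [0.0, 0.185, 0.983, -0.0]
force: [0.9, -1.0, 0.2]
grip_width: 0.587
grip_force: 0.0
time_s: 2.75
eef_pos: [589.1, -261.9, 26.2]
ee_rot: [0.001, 0.184, 0.983, -0.001]
force: [-1.4, 0.2, 7.1]
grip_width: 0.107
grip_force: 59.4
```

```bash
python3 -m jog '[[0,0,-0.04,0,0,0,0],[0,0,-0.045,0,0,0,0],[0,0,-0.045,0,0,0,0],[0,0,-0.045,0,0,0,0],[0,0,-0.045,0,0,0,0]]'
python3 - <<'E'
from h import *
f=lambda u,v:(170+u/2.6,140+v/2.6)
for n,c,z in(('pintip',(135,108),142),('pegtip',(183,90),126),('frb',(240,201),0),('brb',(280,175),0),('frt',(237,113),100),('brt',(279,87),100),('flt',(66,100),100),('pot',(128,80),100),('doorend',(166,244),5),('doortopfree',(160,160),98)):
    print(n,px2w('scene',[f(*c)],z).round()[0])
E
```

```text
time_s: 3.25
eef_pos: [588.1, -261.1, 246.8]
ee_rot: [0.0, 0.184, 0.983, -0.0]
force: [0.7, -1.1, -0.7]
grip_width: 0.107
grip_force: 59.2
pintip [515. 131. 142.]
pegtip [618. 142. 126.]
frb [635.  91.   0.]
brb [716.  85.   0.]
frt [639.  91. 100.]
brt [730.  90. 100.]
flt [604. 288. 100.]
pot [687. 262. 100.]
doorend [504. 100.   5.]
doortopfree [500.  96.  98.]
```

```bash
python3 -m jog '[[0.02,0.045,0,0,0,0,0],[0.02,0.045,0,0,0,0,0],[0.02,0.045,0,0,0,0,0],[0.02,0.045,0,0,0,0,0],[0.02,0.045,0,0,0,0,0]]'
python3 -m jog '[[0.02,0.045,0,0,0,0,0],[0.005,0.025,0,0,0,-0.15,0],[0,0,0,0,0,-0.15,0],[0,0,0,0,0,-0.15,0],[0,0,0,0,0,0,0]]'
python3 -m jog '[[0,0,0,0,0,0,0],[0,0,0,0,0,0,0]]'
python3 - <<'E'
from h import *
s,im=snap('wrist','w2'); print(s['eef_pos'],s['joints'].round(3),T_tool(s).round(3)); snap('scene','sc2')
np.save('s2.npy',np.r_[s['eef_pos'],s['ee_rot']])
E
```

```text
time_s: 3.75
eef_pos: [576.1, -13.5, 244.9]
ee_rot: [0.0, 0.185, 0.983, 0.0]
force: [-0.3, 0.7, -1.2]
grip_width: 0.104
grip_force: 59.2
time_s: 4.25
eef_pos: [578.6, 59.1, 244.7]
ee_rot: [0.0, -0.04, 0.999, -0.0]
force: [0.1, -0.2, -0.2]
grip_width: 0.105
grip_force: 59.2
time_s: 4.45
eef_pos: [578.8, 58.6, 244.4]
ee_rot: [0.0, -0.038, 0.999, 0.0]
force: [-0.2, -1.1, -0.8]
grip_width: 0.106
grip_force: 59.2
[578.75922849  58.64635595 244.44829221] [-0.1    0.438  1.315  0.     1.389 -1.747] [[-9.97000e-01 -7.60000e-02  0.00000e+00  5.78759e+02]
 [-7.60000e-02  9.97000e-01  0.00000e+00  5.86460e+01]
 [-0.00000e+00 -0.00000e+00 -1.00000e+00  2.44448e+02]
 [ 0.00000e+00  0.00000e+00  0.00000e+00  1.00000e+00]]
```

View pics/w2.png

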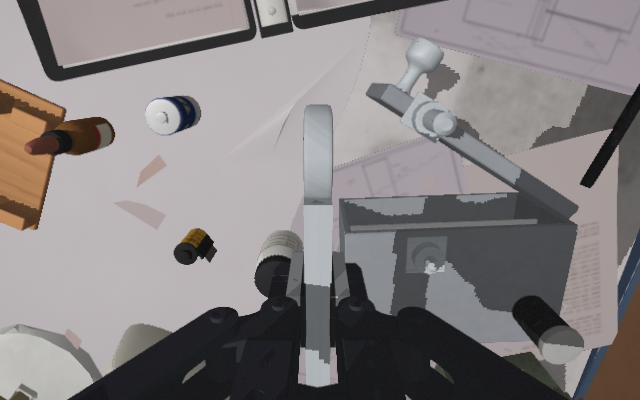

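The cupboard top's front edge is near v≈232. The door pin is around (438,120), the peg around (430,258), and the knob at (425,55). I'll enlarge this for pixel accuracy.

Run:
```python
import cv2
im=cv2.imread('pics/w2.png')
a=im[85:165,390:490]; b=im[215:295,380:480]
cv2.imwrite('pics/c2.png',cv2.resize(cv2.vconcat([a,b]) if 0 else cv2.hconcat([a,b]),None,fx=4,fy=4,interpolation=cv2.INTER_CUBIC))
```

```text
(no output)
```

View pics/c2.png

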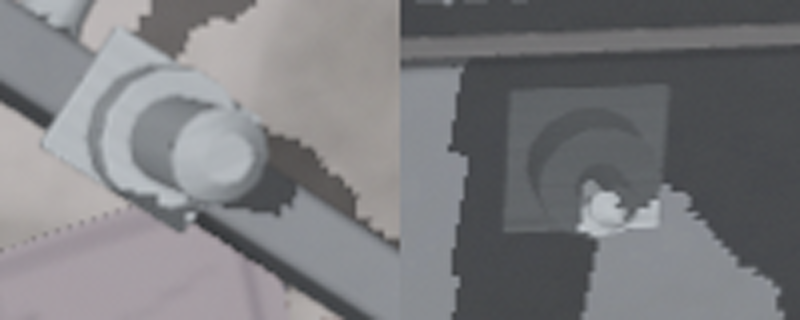

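Pin: the collar top centre is at (432.8,119.5) and the nose at (445.5,123.5). Peg: the collar centre is at (430,262) and the nose near (432.5,266.5).

Run:
```python
from h import *
s=sense()
P=px2w('wrist',[(432.8,119.5),(445.5,123.5),(430,262),(432.5,266.5)],[112,142,112,126],s);print(P.round(1))
c=px2w('wrist',[(342,237),(570,226)],100,s);print('front edge',c.round(1))
pin=P[:2,:2].mean(0);peg=P[2:,:2].mean(0)
# solve cupboard yaw & q: front edge gives yaw
for yaw in np.arange(-.2,.25,.05):
    Rm=R.from_euler('z',yaw).as_matrix()[:2,:2]
    h=peg+Rm@[-30,128]; v=Rm.T@(pin-h); print(round(yaw,2),h.round(),np.linalg.norm(v).round(1),np.arctan2(-v[0],-v[1]).round(3), (peg+Rm@[-120.5,-1.5]).round())
# eye of bar & bar outline, held
print('bar top/eye end px->',px2w('wrist',[(318,105)],[s['eef_pos'][2]],s).round(1), s['eef_pos'])
print('cell,cart,jar',px2w('wrist',[(165,118),(188,250),(280,255)],0,s).round())
```

```text
[[518.9 139.6 112. ]
 [518.5 138.5 142. ]
 [634.2 158.1 112. ]
 [630.8 155.2 126. ]]
front edge [[622.5  84.1 100. ]
 [598.  275.8 100. ]]
-0.2 [629. 288.] 185.1 0.435 [514. 179.]
-0.15 [622. 288.] 180.9 0.457 [513. 173.]
-0.1 [615. 287.] 176.7 0.479 [512. 167.]
-0.05 [609. 286.] 172.4 0.501 [512. 161.]
-0.0 [603. 285.] 167.9 0.522 [512. 155.]
0.05 [596. 283.] 163.4 0.544 [512. 149.]
0.1 [590. 281.] 158.8 0.565 [513. 143.]
0.15 [584. 279.] 154.0 0.586 [514. 137.]
0.2 [578. 276.] 149.2 0.606 [515. 131.]
bar top/eye end px-> [[506.8  54.5 244.4]] [578.8064513   58.64978781 244.37508537]
cell,cart,jar [[ 547. -101.    0.]
 [ 698.  -83.    0.]
 [ 696.   25.    0.]]
```

```bash
python3 -m jog '[[0,0,0,-0.15,0,0,0],[0,0,0,-0.15,0,0,0],[0,0,0,-0.15,0,0,0]]'
python3 - <<'E'
from h import *
s=sense(); print(s['joints'].round(3),T_tool(s).round(3))
E
```

```text
time_s: 4.85
eef_pos: [579.1, 58.8, 245.2]
ee_rot: [-0.008, -0.038, 0.973, 0.226]
force: [0.0, 0.0, -2.1]
grip_width: 0.103
grip_force: 59.2
[-0.281  0.471  1.328  0.426  1.517 -1.991] [[-9.97000e-01 -7.10000e-02 -3.30000e-02  5.79132e+02]
 [-7.80000e-02  8.95000e-01  4.39000e-01  5.87690e+01]
 [-2.00000e-03  4.40000e-01 -8.98000e-01  2.45238e+02]
 [ 0.00000e+00  0.00000e+00  0.00000e+00  1.00000e+00]]
```

```bash
python3 -m jog '[[0,0,0,-0.15,0,0,0],[0,0,0,-0.15,0,0,0],[0,0,0,-0.15,0,0,0]]'
python3 - <<'E'
from h import *
s=sense(); print(s['joints'].round(3))
E
python3 -m jog '[[0,0,0,-0.15,0,0,0],[0,0,0,-0.15,0,0,0],[0,0,0,-0.11,0,0,0],[0,0,0,0,0,0,0],[0,0,0,0,0,0,0]]'
python3 - <<'E'
from h import *
s=sense(); print(s['joints'].round(3),T_tool(s).round(3))
E
```

```text
time_s: 5.15
eef_pos: [579.1, 58.1, 244.9]
ee_rot: [-0.017, -0.035, 0.899, 0.437]
force: [1.0, 0.5, -0.9]
grip_width: 0.106
grip_force: 59.3
[-0.413  0.573  1.351  0.776  1.705 -2.154]
time_s: 5.65
eef_pos: [579.0, 58.7, 244.3]
ee_rot: [-0.024, -0.031, 0.793, 0.607]
force: [0.5, -0.8, -0.4]
grip_width: 0.104
grip_force: 59.3
[-0.475  0.704  1.376  1.046  1.892 -2.242] [[-9.97000e-01 -2.00000e-02 -7.60000e-02  5.79012e+02]
 [-7.90000e-02  2.60000e-01  9.62000e-01  5.87070e+01]
 [ 0.00000e+00  9.65000e-01 -2.61000e-01  2.44256e+02]
 [ 0.00000e+00  0.00000e+00  0.00000e+00  1.00000e+00]]
```

```bash
cat >> h.py <<'E'
def w2t(d,s=None):
    return (T_tool(s or sense())[:3,:3].T@np.array(d,float)/1000).round(4)
E
python3 -m jog '[[0,0.0114,0.0422,0,0,0,0],[0,0.0114,0.0422,0,0,0,0],[0,-0.024,0.006,0,0.048,-0.013,0],[0,-0.022,0.006,0,0,0,0],[0,-0.022,0.006,0,0,0,0]]'
python3 -m jog '[[0,0,0,0,0,0,0],[0,0,0,0,0,0,0]]'
python3 - <<'E'
from h import *
s,im=snap('wrist','w3'); print(s['joints'].round(3),T_tool(s).round(3)); s2,im2=snap('scene','sc3')
print('pin seat/tip,peg px',w2px('wrist',[(518.7,139,112),(518.7,139,142),(632.5,157,126)],s).round())
e=T_tool(s)@[54,0,0,1];print('eye',e.round(1),w2px('wrist',[e[:3]],s).round(), w2px('scene',[e[:3],(518.7,139,142),(632.5,157,126)]).round())
a=cv2.imread('pics/w3.png'); b=cv2.imread('pics/sc3.png')[130:230,180:300]
b=cv2.resize(b,(480,400),interpolation=cv2.INTER_CUBIC); a=a[0:400,160:480]
cv2.imwrite('pics/c3.png',cv2.hconcat([a,b]))
E
```

```text
time_s: 6.15
eef_pos: [572.1, 146.6, 174.6]
ee_rot: [-0.038, -0.053, 0.793, 0.606]
force: [0.4, -0.1, -1.0]
grip_width: 0.105
grip_force: 59.4
time_s: 6.35
eef_pos: [572.2, 146.0, 175.6]
ee_rot: [-0.039, -0.052, 0.792, 0.607]
force: [0.7, -0.1, -1.6]
grip_width: 0.11
grip_force: 59.4
[-0.337  0.778  1.454  1.071  1.755 -2.344] [[-9.92000e-01 -3.50000e-02 -1.24000e-01  5.72241e+02]
 [-1.29000e-01  2.57000e-01  9.58000e-01  1.46018e+02]
 [-2.00000e-03  9.66000e-01 -2.60000e-01  1.75615e+02]
 [ 0.00000e+00  0.00000e+00  0.00000e+00  1.00000e+00]]
pin seat/tip,peg px [[171. 147.]
 [236. 150.]
 [227. 368.]]
eye [518.7 139.  175.5   1. ] [[318. 155.]] [[219. 168.]
 [220. 181.]
 [239. 172.]]
```

View pics/c3.png

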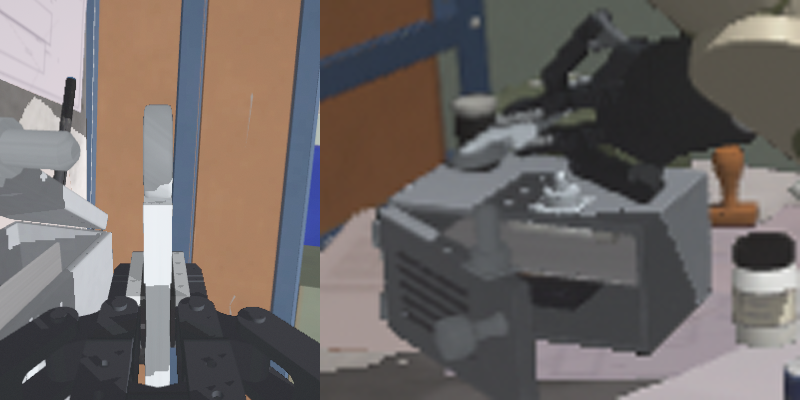

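The wrist view shows the pin nose at (235,150), against a predicted (236,150). In the scene view the eye is at (220,167.5), against a predicted (219,168). It is aligned, so I'll lower it onto the pin.

```bash
python3 -m jog '[[-0.001,-0.0113,0.003,0,0,0,0],[0,-0.0113,0.003,0,0,0,0],[0,-0.0113,0.003,0,0,0,0],[0,0,0,0,0,0,0]]'
python3 -m jog '[[0,-0.005,0.0013,0,0,0,0],[0,-0.005,0.0013,0,0,0,0],[0,0,0,0,0,0,0]]'
python3 - <<'E'
from h import *
s,im=snap('wrist','w4');print(s['joints'].round(3));
snap('scene','sc4')
E
```

```text
time_s: 6.85
eef_pos: [572.4, 146.0, 137.2]
ee_rot: [-0.04, -0.05, 0.791, 0.608]
force: [-0.0, 0.4, -1.1]
grip_width: 0.107
grip_force: 59.4
time_s: 7.15
eef_pos: [572.8, 146.2, 129.2]
ee_rot: [-0.039, -0.052, 0.791, 0.609]
force: [-1.5, 3.4, 3.4]
grip_width: 0.103
grip_force: 59.1
[-0.337  0.856  1.455  1.061  1.719 -2.414]
```

```bash
python3 - <<'E'
from h import *
print(w2t([0,0,5]),w2t([-4.5,2,0]),w2t([0,0,-8]))
E
python3 -m jog '[[0,0.0048,-0.0013,0,0,0,0],[0.0042,0.0007,0.0025,0,0,0,0],[0,0,0,0,0,0,0]]'
python3 -m jog '[[0,-0.004,0.001,0,0,0,0],[0,-0.004,0.001,0,0,0,0],[0,0,0,0,0,0,0]]'
python3 - <<'E'
from h import *
s,im=snap('wrist','w5'); snap('scene','sc5')
e=T_tool(s)@[55,0,0,1];h=T_tool(s)@[-65,0,0,1];print(e.round(1),h.round(1), w2px('scene',[e[:3],h[:3]]).round())
a=im[0:400,160:480,::-1]; b=cv2.imread('pics/sc5.png')[140:220,190:286]
cv2.imwrite('pics/c5.png',cv2.hconcat([a,cv2.resize(b,(480,400),interpolation=cv2.INTER_CUBIC)]))
E
```

```text
[-0.      0.0048 -0.0013] [0.0042 0.0007 0.0025] [ 0.     -0.0077  0.0021]
time_s: 7.55
eef_pos: [568.0, 147.9, 133.7]
ee_rot: [-0.039, -0.051, 0.792, 0.608]
force: [0.5, -0.1, -0.9]
grip_width: 0.102
grip_force: 59.5
time_s: 7.85
eef_pos: [568.3, 147.7, 124.7]
ee_rot: [-0.04, -0.051, 0.791, 0.608]
force: [0.2, -0.6, -0.7]
grip_width: 0.11
grip_force: 59.5
[513.7 140.6 124.8   1. ] [632.7 156.1 124.7   1. ] [[219. 188.]
 [239. 173.]]
```

```bash
python3 -m jog '[[0,-0.002,0.0005,0,0,0,0],[0,-0.002,0.0005,0,0,0,0],[0,0,0,0,0,0,0]]'
```

```text
time_s: 8.25
eef_pos: [568.4, 147.7, 121.2]
ee_rot: [-0.039, -0.051, 0.791, 0.608]
force: [-0.2, 0.5, -0.8]
grip_width: 0.11
grip_force: 59.5
```

View pics/c5.png

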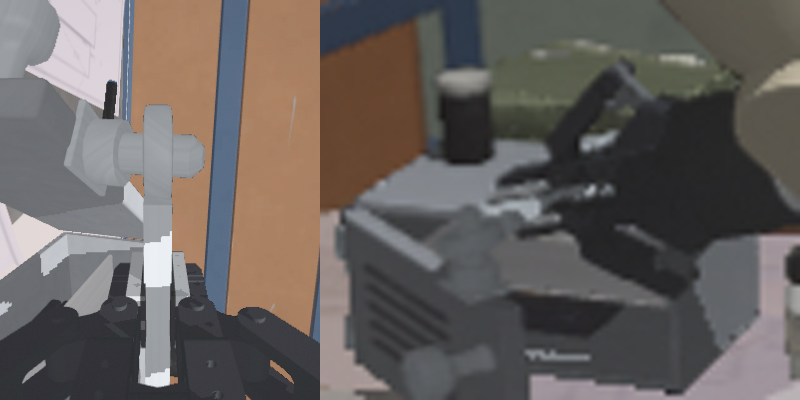

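The pin is through the eye: its nose sticks out at crop (190,155), with the collar at (100,145). I'll keep lowering until it touches.

```bash
python3 -m jog '[[0,-0.002,0.0005,0,0,0,0],[0,0,0,0,0,0,0]]'
python3 -m jog '[[0,-0.001,0.0003,-0.1,0,0,0],[0,0,0,0,0,0,0],[0,0,0,0,0,0,0]]'
```

```text
time_s: 8.45
eef_pos: [568.5, 147.6, 120.3]
ee_rot: [-0.039, -0.052, 0.791, 0.609]
force: [-0.9, -1.1, 4.8]
grip_width: 0.107
grip_force: 59.8
time_s: 8.75
eef_pos: [568.6, 147.6, 119.0]
ee_rot: [-0.041, -0.049, 0.76, 0.647]
force: [-0.7, 0.1, 5.2]
grip_width: 0.103
grip_force: 60.0
```

```bash
python3 -m jog '[[0,0,0,0,0,0,0.02],[0,0,0,0,0,0,0.04],[0,0,0,0,0,0,0.04],[0,0,0,0,0,0,0.04]]'
python3 - <<'E'
from h import *
s=sense();x=T_tool(s)[:3,:3][:,0]; d=np.cross([0,0,1],x); print(w2t(20*d/np.linalg.norm(d)),d, w2t([0,0,40]))
E
```

```text
time_s: 9.15
eef_pos: [568.4, 147.7, 118.3]
ee_rot: [-0.042, -0.049, 0.76, 0.647]
force: [0.2, -0.1, 0.8]
grip_width: 0.467
grip_force: 0.0
[ 0.     -0.0032 -0.0197] [ 0.12856218 -0.99170145  0.        ] [-0.      0.0395 -0.0064]
```

```bash
python3 -m jog '[[0,-0.0032,-0.0197,0,0,0,0.04],[0,-0.0032,-0.0197,0,0,0,0.04],[0,-0.0032,-0.0197,0,0,0,0.04],[0,0,-0.03,0,0,0,0.04]]'
python3 -m jog '[[0,0.0395,-0.0064,0,0,0,0.04],[0,0.0395,-0.0064,0,0,0,0.04],[0,0.0395,-0.0064,0,0,0,0.04],[0,0,-0.03,0,0,0,0.04],[0,0,0,0,0,0,0.04]]'
python3 - <<'E'
from h import *
s,im=snap('wrist','w6'); snap('scene','sc6')
print(T_tool(s)[:3,3]); 
b=cv2.imread('pics/sc6.png')[140:220,190:286]
c=cv2.resize(im[:,:,::-1],(320,200))
p=w2px('scene',[(513,141,142),(633,156.5,126),(513,141,122),(633,156.5,122)]); print(((p-[190,140])*5).round())
print(w2px('wrist',[(513,141,142),(633,156.5,126)],s).round())
cv2.imwrite('pics/c6.png',cv2.hconcat([cv2.copyMakeBorder(c,0,200,0,0,cv2.BORDER_CONSTANT),cv2.resize(b,(480,400),interpolation=cv2.INTER_CUBIC)]))
E
```

```text
time_s: 9.55
eef_pos: [579.9, 57.2, 122.7]
ee_rot: [-0.042, -0.049, 0.76, 0.647]
force: [-0.5, -0.2, 0.0]
grip_width: 0.468
grip_force: 0.0
time_s: 10.05
eef_pos: [584.5, 25.6, 249.2]
ee_rot: [-0.039, -0.049, 0.761, 0.646]
force: [0.4, 0.4, -0.4]
grip_width: 0.468
grip_force: 0.0
[584.45396265  25.62413147 249.23664821]
[[142. 207.]
 [245. 161.]
 [145. 243.]
 [245. 168.]]
[[202. 114.]
 [199. 258.]]
```

```bash
python3 -m jog '[[0,0,0,0.15,0,0,0.04],[0,0,0,0.15,0,0,0.04],[0,0,0,0.15,0,0,0.04],[0,0,0,0.15,0,0,0.04],[0,0,0,0.15,0,0,0.04]]' >/dev/null
python3 -m jog '[[0,0,0,0.15,0,0,0.04],[0,0,0,0.15,0,0,0.04],[0,0,0,0.15,0,0,0.04],[0,0,0,0.15,0,0,0.04],[0,0,0,0,0,0,0.04]]'
python3 - <<'E'
from h import *
s,im=snap('wrist','w7'); print(T_tool(s).round(2).tolist())
f=lambda e,h,z:[e*1.0]
e=np.array([513,141.]);h=np.array([633,156.5]);u=(h-e)/np.linalg.norm(h-e);n=np.array([-u[1],u[0]])
g=cv2.cvtColor(im,cv2.COLOR_RGB2GRAY)
# top-down rectified patch on plane z=122, 1 mm/px: columns along bar from eye-40..+160, rows across -40..40
a=np.arange(-40,161);b=np.arange(-40,41);A,B=np.meshgrid(a,b)
P=e+A[...,None]*u+B[...,None]*n
uv=w2px('wrist',np.c_[P.reshape(-1,2),np.full(A.size,122.)],s).reshape(*A.shape,2).astype(np.float32)
r=cv2.remap(g,uv[...,0],uv[...,1],cv2.INTER_LINEAR); cv2.imwrite('pics/r7.png',r)
print('across at along=20,40,60,80,100')
for k in(20,40,60,80,100): print(k,r[::3,k+40])
print('along, centre row'); print(r[40,::4]); print('holes off-centre rows 4');
E
```

```text
time_s: 11.15
eef_pos: [583.3, 32.0, 248.2]
ee_rot: [-0.002, -0.067, 0.997, 0.029]
force: [0.1, -1.2, -0.8]
grip_width: 0.47
grip_force: 0.0
[[-0.99, -0.13, -0.01, 583.31], [-0.13, 0.99, 0.06, 32.02], [-0.0, 0.06, -1.0, 248.2], [0.0, 0.0, 0.0, 1.0]]
across at along=20,40,60,80,100
20 [159 151 157 154 151 150 142 156 188 180 186 183 183 185 187 184 182 183
 185 139 146 144 144 128 151 152 112]
40 [158 151 156 158 156 159 143 154 188 180 184 182 183 186 187 184 182 182
 186 162  83  70  70  62  63  64  74]
60 [148 153 153 160 161 160 142 149 188 180 183 181 182 185 186 184 182 181
 184 170 161 162 162 162 161 161 161]
80 [ 75  75  75  74  75  74  82  87 103  99 114 180 181 183 174 183 107 125
 100  91  72  73  73  75  72  74  73]
100 [ 74  74  75  73  76  76  88  87 103  98  98  92  88  86  87  87  99  98
 100  92  76  74  75  75  75  76  77]
along, centre row
[153 175 175  99  98 166 149 182  93 133 121 140 112 156 208 183 184 183
 184 184 184 183 184 184 183 184 184 183 183 183 183 101  98  77  98  88
  95  99  99  91 100  92  88  99  99  72  73  85  85  97 101]
holes off-centre rows 4
```

Run:
```python
import cv2,numpy as np
r=cv2.imread('pics/r7.png',0).astype(int)
for b in(-5,0,5): print(b,'eye end -30..14',r[b+40,10:55].tolist())
for b in(-10,-5,0,5,10): print(b,'85..160',r[b+40,125:201].tolist())
```

```text
-5 eye end -30..14 [101, 102, 101, 101, 101, 100, 100, 102, 101, 101, 101, 101, 140, 175, 155, 179, 185, 183, 181, 179, 175, 164, 122, 95, 120, 136, 138, 139, 137, 138, 139, 137, 134, 130, 125, 121, 115, 105, 114, 144, 175, 151, 168, 178, 179]
0 eye end -30..14 [175, 101, 99, 99, 99, 98, 98, 95, 133, 166, 166, 170, 170, 166, 149, 176, 182, 182, 182, 179, 170, 127, 93, 129, 131, 128, 133, 137, 140, 133, 121, 121, 141, 144, 140, 133, 128, 121, 112, 99, 106, 126, 156, 179, 181]
5 eye end -30..14 [163, 161, 159, 160, 159, 158, 157, 156, 153, 153, 153, 154, 154, 155, 156, 151, 176, 181, 182, 180, 178, 177, 172, 129, 105, 127, 166, 183, 183, 183, 187, 187, 187, 184, 181, 178, 174, 172, 170, 162, 150, 118, 123, 174, 179]
-10 85..160 [100, 100, 99, 98, 98, 99, 99, 97, 98, 97, 97, 98, 98, 99, 99, 98, 99, 98, 98, 98, 98, 98, 97, 97, 98, 98, 98, 98, 98, 97, 98, 97, 98, 98, 97, 96, 97, 97, 97, 97, 98, 97, 97, 98, 97, 97, 97, 97, 97, 98, 97, 96, 97, 97, 97, 97, 96, 98, 108, 174, 178, 178, 178, 178, 177, 179, 178, 178, 178, 178, 178, 177, 177, 178, 178, 177]
-5 85..160 [98, 99, 99, 99, 99, 93, 82,
[... 552 characters left out ...]
8, 83, 85, 85, 85, 85, 85, 88, 94, 97, 97, 98, 98, 98, 101]
5 85..160 [101, 100, 100, 100, 100, 99, 93, 85, 82, 82, 83, 83, 83, 84, 85, 87, 92, 97, 100, 99, 100, 99, 99, 99, 99, 99, 100, 99, 99, 99, 97, 91, 83, 83, 90, 94, 94, 93, 91, 87, 85, 89, 96, 98, 97, 98, 98, 99, 98, 98, 98, 98, 98, 97, 98, 96, 89, 82, 80, 80, 81, 82, 82, 83, 84, 85, 89, 95, 99, 98, 98, 98, 98, 98, 98, 102]
10 85..160 [98, 98, 99, 97, 98, 97, 98, 98, 97, 98, 97, 98, 97, 98, 99, 98, 98, 98, 99, 98, 98, 98, 98, 98, 98, 98, 98, 99, 98, 98, 98, 97, 97, 98, 98, 98, 98, 98, 97, 98, 98, 98, 98, 98, 98, 98, 98, 98, 98, 98, 99, 98, 98, 98, 99, 98, 97, 97, 98, 99, 99, 99, 98, 98, 98, 100, 99, 98, 99, 98, 98, 98, 98, 98, 98, 98]
```

```bash
python3 -c "
from rig import *
print(finish_job())"
```

```text
the job is handed in; nothing more can be done
None
```

The job is handed in after about 11 s of robot time. The last measurements show the long bar flat with its eye on the door pin and its middle hole on the peg. I did not re-image the short bar or the bystanders at the end, and the hand-in gave no verdict.

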